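# Pump a bench press to seat a housing lid

## Task

The white lid still stands proud on the black plastic housing: push the slide that carries it in under the press, right up to its stop, then pump the red-handled lever through full strokes until the ram has pressed the lid fully home on the housing. Leave the slide in and the lever sprung back up, and do not disturb the screwdriver or the two spare housings lying around.

Things in the scene. Friction and masses are not known exactly. Their poses are not given: they have to be found in the camera images.
- press: Four-post hand press bolted to the bench, blue head on a grey base 150 x 150 x 22 mm. Origin: bench height, below the ram axis; z up. Head: blue cheeks at x +-30 to +-70, y +-57, z 130 to 220 mm, on 18 mm posts at x +-55, y +-45. The slide's 70 mm wide bed runs out to y -250; the lever stands out on the +y side. Place and yaw vary.
- slide (a joint): Travel (m) of the aluminium slide along the press's +y: 0 = fully out, 0.100 = in on its stop, housing under the ram. It stays where it is left (friction about 2.5 N). The slide is 50 mm wide, its top 34 mm over the bench.
- push_plate (a point): Middle of the outer (-y) face of the yellow push plate, which stands upright at the outer end of the slide: 44 mm wide along the press's x, 10 mm thick, 38 to 84 mm over the bench; this point is 66 mm over the bench and moves with the slide. With the slide in, it lies at y = -165 mm in the press frame, 108 mm outside the head.
- lid (a joint): How far (m) the white lid has been pressed into the black housing on the slide: 0 = standing 12.5 mm proud on its orange skirt, 0.0125 or a little over = seated. It grips with about 25 N.
- lid_top (a point): Centre of the top face of the white lid (44 x 40 mm, 4.5 mm thick): 76.5 mm over the bench when proud, 64 mm when seated.
- ram (a joint): Travel (m) of the steel ram downwards from its highest position: it starts at 0.003 to 0.019, meets the proud lid at about 0.041 and is fully down at about 0.0545. It is ratchet-driven by the lever (about 12 mm for each full stroke, so three or four strokes in all) and stays down; strokes beyond its end run idle and do no harm.
- ram_foot (a point): Centre of the lower face of the ram's round foot (32 mm diameter), on the press's z axis, between the posts.
- lever (a joint): Angle (rad) of the pump lever: 0 = up (30 degrees above level, where its spring holds it), 0.70 = pushed fully down (10 degrees below level). A stroke counts in full only from below about 0.05 to above about 0.65 and back. Pushing down at the grip takes 5 to 18 N.
- lever_pivot (a point): Pivot of the lever, at x = 0, y = -44, z = 180 mm in the press frame; the lever turns about the press's x axis.
- lever_grip (a point): Point on the axis of the red grip sleeve (28 mm diameter, 120 mm long, from 165 to 285 mm from the pivot), 225 mm from the pivot, on the press's +y side; it moves with the lever, from about 292 mm over the bench when up to 142 mm when down. The frame's own y axis runs along the lever, outwards.
- screwdriver: Black electric screwdriver with an orange ring, 34 mm diameter, about 190 mm long along its x, lying loose on the bench; origin under its middle. Leave it alone.
- spare0: Spare black open housing, 44 x 40 x 26 mm, loose on the bench; origin under its centre. Leave it alone.
- spare1: Second spare housing, as the first. Leave it alone.

How it is judged (in metres and radians):
On the way, in this order (a step that is already met when the one before it is completed fails the run):
1. the slide is in on its stop with the lid still proud (value of joint slide above 0.096 m and value of joint lid below 0.003 m), for 0.2 s.
2. the ram has come down and pressed the lid home (value of joint lid above 0.0105 m and value of joint ram above 0.05 m and value of joint slide above 0.096 m), for 0.2 s.
At the end, for the whole second after the job is handed in: The slide is within 4 mm of its stop, the lid is pressed to within 2 mm of seated by the ram (ram travel over 50 mm), and the lever is back up within 0.06 rad of its rest (all of step 2 and value of joint lever below 0.06 rad); the robot touches nothing.
It fails at once if the screwdriver or a spare housing is moved by more than 30 mm (distance of any of screwdriver, spare0, spare1 from where it was at the start of the episode above 0.03 m).
It also fails if it takes over 70 s, if anything falls off the work surface, if the arm or the gripper's body presses on something with over 40 N, if the wrist force passes 120 N, or if a joint passes its speed limit or range.

## Robot

A 6-joint arm with a two-finger parallel gripper is mounted at the origin on the work surface. World frame = base frame: x ahead of the robot, y to its left, z up, the work surface at z = 0. Lengths are in mm, angles in rad, forces in N, time in s.
With the tool pointing down it reaches from about 350 to 875 mm from the base axis. Payload 4.2 kg.
Tool frame: the origin (TCP) lies at the very end of the fingers, on their centre line; the grasp point (between the pads) lies 19 mm behind it; z points along the fingers, y is the line along which they close (so a half turn about z gives the same grasp; the last joint's range is limited). The gripper opens to 85 mm and grips with 20 to 120 N. Pads are 22 mm wide; open, the fingers measure 114 mm over their backs; the gripper's body (76 mm by 85 mm) begins 54 mm behind the grasp point. The pads swing forward as they close: fully open they stand 13 mm farther back than shut.
Start: joints at [1.441, 0.385, 0.008, 0, -1.194, -0.259], TCP at [236.891, 578.344, 231.312] pointing down, gripper open.
Joint ranges: [-3.14, 3.14], [-1.21, 2.06], [-1.07, 1.41], [-3.16, 2.05], [-2.99, -0.16], [-3.1, 3.1]. Speed limits (rad/s): [2.79, 2.79, 3.14, 3.14, 3.14, 3.14].

## Interface

Orientations are given as a unit quaternion [x, y, z, w].
In Python, from bench import read_state, get_image, get_calibration, job_done gives the robot as it stands.
- The arm moves only by the shell command python3 -m creep 'ROWS'. ROWS is a JSON object of lists of equal length, an entry for each row: "translation": the shift along the world's x, y, z in cm, a list of three; "delta_rot": the turn, a rotation vector about the world's x, y, z in degrees, a list of three; "hand": the finger opening in cm, from 0 to 8.54. A call has 1 to 8 rows; each row is the pose to reach, as a shift and turn from the pose commanded when the call began; what a row does not reach only later rows make up. A row lasts 1/8 s, in which the tool goes at most 62.5 mm and 10.7 degrees, less where a joint would pass 70% of its speed; a pose out of reach is approached as far as the arm can. A call with a gripper value outside its range is refused whole. The fingers move at their own pace and stop on an object; the grip force is fixed at half the most. Time passes only in rows, so rows that repeat a pose let the fingers close. It gives the time, the measured TCP pose, the force, the opening and the grip force at its end, in the units of the state.
- read_state(): the state, without advancing time (a new reading comes with each control period).
- get_image(name): name is "side" or "top"; returns (picture, depth): 480x640x3 uint8, red, green, blue; 480x640 float32, mm along the optical axis (not along the pixel's ray), 0 where there is no reading.
- get_calibration(name): a dict with "intrinsics" (3x3 intrinsics, pixels), "xyz" and "attitude" of the camera in the world. Camera axes: x right, y down, z forward; pixel columns grow to the right and rows downward; lengths in mm; the calibration is good to about 2 mm. A picture is of the moment at which its call begins. get_calibration takes no time and is no camera call.
- job_done(): hands the job in; it is judged then, once.
The state is a dict: "clock": time; "joints": joint angles; "joint_vel": joint speeds; "joint_efforts": joint torques, N m; "position": TCP position; "ee_rot": TCP orientation; "contact_force": force on the tool from outside, world axes, zero at the start; "wrist_torque": the same for the moment, N m; "gripper_width": finger opening in mm; "grasp_force": force on a finger pad.
Only numpy, scipy, OpenCV 4.12 (cv2) and the standard library are available. Lean on these libraries where they do the work, as an engineer would, in place of code of your own. Each camera call takes 0.05 s, during which the arm holds its last target. There are 200 camera calls.

## Working session

There is one attempt and no reset: what is moved stays moved. The work goes in short steps, Python scripts to look and compute and a shell command to move; the robot and the scene stay as the last step left them, time stands still between calls to the robot, and variables do not carry over. Pictures are saved under pics/ and viewed, at most 10 in all, crops included, and the job is handed in when it is done.

```bash
ls; mkdir -p pics; cat > h.py <<'E'
import numpy as np, cv2
from bench import *
from scipy.spatial.transform import Rotation as R
def cam(n):
    c=get_calibration(n); K=np.array(c["intrinsics"]); t=np.array(c["xyz"]).ravel(); a=np.array(c["attitude"])
    Rm=R.from_quat(a).as_matrix() if a.size==4 else a.reshape(3,3)
    return K,Rm,t
def cloud(n,d):
    K,Rm,t=cam(n); v,u=np.mgrid[:480,:640]
    p=np.stack([(u-K[0,2])/K[0,0]*d,(v-K[1,2])/K[1,1]*d,d],-1)
    return p@Rm.T+t
E
python3 - <<'E'
from h import *
for n in("side","top"):
    im,d=get_image(n); cv2.imwrite(f"pics/{n}0.png",im[:,:,::-1]); np.savez(f"{n}0.npz",im=im,d=d)
    print(get_calibration(n)); P=cloud(n,d); print((d>0).mean(),P[400,320],P[240,320])
print(read_state())
E
```

```text
pics
{'intrinsics': array([[530.31541531,   0.        , 318.96214919],
       [  0.        , 530.31541531, 236.18263082],
       [  0.        ,   0.        ,   1.        ]]), 'xyz': array([ 478.66001578, -839.9892265 ,  856.74856342]), 'attitude': array([ 0.89066869, -0.04791226,  0.01736068, -0.4517879 ])}
0.99607421875 [ 534.45616673 -205.36355492   -1.25557419] [565.81414755  80.00943261 169.07878662]
{'intrinsics': array([[481.87499217,   0.        , 315.74382881],
       [  0.        , 481.87499217, 238.09026399],
       [  0.        ,   0.        ,   1.        ]]), 'xyz': array([ 348.00056935,   48.58060192, 1238.98760286]), 'attitude': array([-0.69905061,  0.70588271, -0.07959584,  0.08198989])}
0.9959114583333334 [229.49446367  44.77759577  -2.34757722] [630.98523141  40.29377905   2.46087002]
{'clock': 0.1, 'joints': array([ 1.44058535e+00,  3.85521059e-01,  6.75955267e-03, -3.78873832e-04,
       -1.19401075e+00, -2.58620188e-01]), 'joint_vel': array([ 3.58944368e-04,  9.63548965e-05,  3.17096329e-03, -1.00029760e-04,
       -6.74040503e-04, -9.61347984e-05]), 'joint_efforts': array([-2.70989631e-04, -3.93321347e+01,  1.88927776e+01,  4.19796109e+00,
       -2.61112807e-03,  4.10695904e-06]), 'position': array([236.73219688, 577.87360357, 230.31316272]), 'ee_rot': array([ 9.81146747e-01, -1.93261620e-01, -1.12328415e-04,  9.97224071e-04]), 'contact_force': array([0.2240929 , 0.06213325, 0.0382654 ]), 'wrist_torque': array([ 0.013568  , -0.0171179 , -0.05086792]), 'grasp_force': 0.0, 'gripper_width': 85.51878748864189}
```

View pics/side0.png

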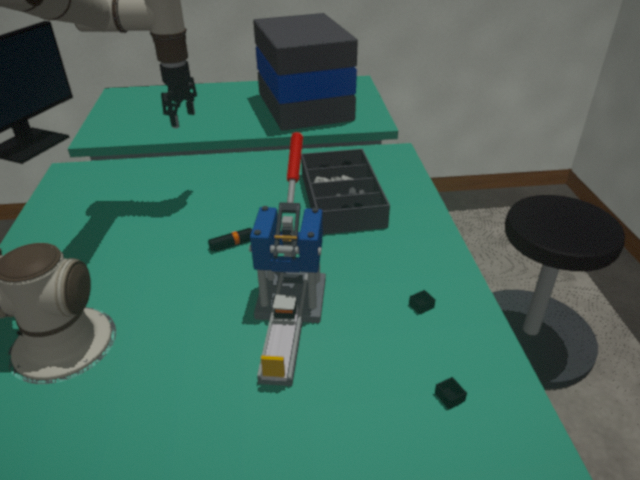

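View pics/top0.png

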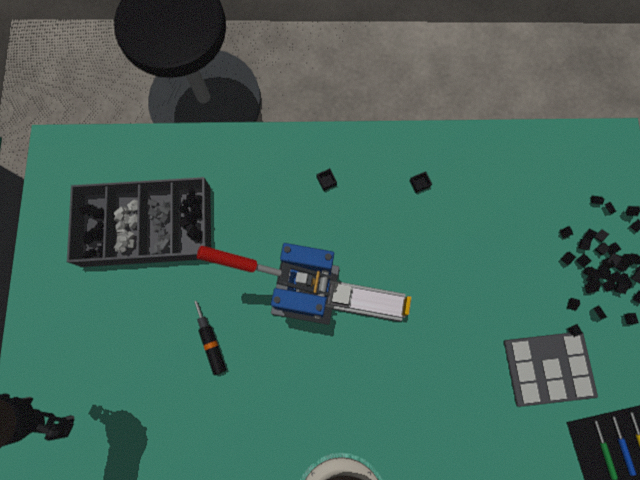

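The side view shows the blue press head at (287,240), the yellow plate at (273,366) and the red grip at (295,157). The top view shows the same parts at (305,280), (407,305) and (227,259). The screwdriver is at (210,345) and the spares are at (327,180) and (421,183), all clear of both work areas.

```bash
cat > m.py <<'E'
from h import *
def masks(im):
    h=cv2.cvtColor(im,cv2.COLOR_RGB2HSV)
    return {"yel":cv2.inRange(h,(18,150,90),(32,255,255)),"red":cv2.inRange(h,(0,180,90),(6,255,255)),"blue":cv2.inRange(h,(105,150,60),(125,255,255)),}
E
python3 - <<'E'
from m import *
for n in("top","side"):
    z=np.load(f"{n}0.npz"); im,d=z["im"],z["d"]; P=cloud(n,d)
    for k,m in masks(im).items():
        cn,l,st,c=cv2.connectedComponentsWithStats(m)
        for i in range(1,cn):
            if st[i,4]<40: continue
            p=P[(l==i)&(d>0)]
            if k=="yel": q=p[p[:,2]>np.percentile(p[:,2],70)-3]
            elif k=="blue": q=p[p[:,2]>212]
            else: q=p
            print(n,k,c[i].round(),st[i,4],"med",np.median(p,0).round(1),"lo",np.percentile(p,3,axis=0).round(),"hi",np.percentile(p,97,axis=0).round())
            if len(q)>10:
                (cx,cy),s,a=cv2.minAreaRect(q[:,:2].astype(np.float32)); print("   rect",round(cx,1),round(cy,1),np.round(s,1),round(a,1),"z",np.median(q[:,2]).round(1),len(q))
            if k=="red":
                mu=p.mean(0); v=np.linalg.svd(p-mu,full_matrices=False)[2][0]; print("   axis",v.round(3),"t",((p-mu)@v).min().round(),((p-mu)@v).max().round(),mu.round(1))
E
```

```text
top yel [316. 282.] 57 med [493.3  53.5 204. ] lo [472.  47. 194.] hi [512.  58. 208.]
   rect 491.8 51.5 [ 4.7 44.6] 80.2 z 204.8 41
top yel [407. 305.] 74 med [ 450.1 -165.3   84. ] lo [ 431. -173.   80.] hi [ 470. -160.   88.]
   rect 450.3 -165.4 [ 9.5 41.1] 79.3 z 84.6 57
top red [227. 259.] 631 med [526.2 226.6 304.2] lo [510. 178. 276.] hi [543. 274. 331.]
   rect 543.7 259.6 [180.9  50.8] 62.0 z 304.2 629
   axis [-0.167 -0.847 -0.505] t -57.0 62.0 [526.2 226.6 304. ]
top blue [307. 256.] 827 med [546.1  70.1 219.6] lo [524.  19. 216.] hi [569. 122. 223.]
   rect 547.5 70.2 [110.7  40.1] 79.0 z 219.6 824
top blue [298. 301.] 911 med [449.6  89.6 219.7] lo [426.  37. 215.] hi [474. 140. 223.]
   rect 449.4 89.7 [112.9  39.6] 79.4 z 219.8 889
top blue [627. 457.] 261 med [  97.4 -674.9   16.8] lo [  61. -694.    3.] hi [ 135. -663.   22.]
side yel [272. 366.] 395 med [ 448.2 -167.9   66.3] lo [ 430. -172.   39.] hi [ 467. -161.   86.]
   rect 448.0 -165.1 [12.2 40.6] 78.4 z 83.1 141
side red [295. 155.] 459 med [525.1 224.2 302.7] lo [510. 177. 275.] hi [541. 270. 330.]
   rect 524.6 226.2 [107.3  24.4] 79.4 z 302.7 459
   axis [-0.168 -0.852 -0.495] t -62.0 58.0 [525.2 223.7 302.6]
side blue [307.  83.] 2621 med [ 616.9 1029.3  166.3] lo [453. 995. 116.] hi [ 784. 1266.  207.]
   rect 524.6 1099.3 [166.8 356.7] 47.3 z 214.5 21
side blue [264. 224.] 491 med [449.7  83.  220.4] lo [423.  37. 213.] hi [470. 133. 223.]
   rect 446.9 88.0 [108.9  39.3] 77.9 z 220.5 477
side blue [304. 242.] 1110 med [535.6  30.2 210.9] lo [461.  15. 140.] hi [568. 114. 222.]
   rect 544.3 70.4 [112.8  39.3] 78.9 z 220.2 545
```

```bash
python3 -m creep '{"translation":[[0,0,4],[2,-5,8],[3.5,-10.5,10],[5,-16,10],[7,-21.5,10],[9,-27,10],[11,-32.5,10],[12.5,-38,10]],"delta_rot":[[0,0,-9],[0,0,-18],[0,0,-27],[0,0,-36],[0,0,-45],[0,0,-54],[0,0,-63],[0,0,-72]],"hand":[0,0,0,0,0,0,0,0]}'
python3 -m creep '{"translation":[[1.5,-5.5,0],[3,-11,0],[4,-16.5,0],[5.5,-22,0],[6.5,-27.5,0],[7.5,-33,0],[8.2,-39.4,-2],[8.2,-39.4,-6]],"delta_rot":[[0,0,-4],[0,0,-6],[0,0,-7],[0,0,-7],[0,0,-7],[0,0,-7],[0,0,-7],[0,0,-7]],"hand":[0,0,0,0,0,0,0,0]}'; python3 -c "
from h import *
s=read_state();print(R.from_quat(s['ee_rot']).as_matrix().round(3))"
```

```text
clock: 1.1
position: [361.9, 196.4, 331.1]
ee_rot: [-0.678, 0.735, 0.0, -0.0]
contact_force: [1.9, 0.2, -0.1]
gripper_width: 0.1
grasp_force: 0.0
clock: 2.1
position: [444.6, -199.1, 271.2]
ee_rot: [-0.632, 0.775, -0.001, 0.001]
contact_force: [0.6, 1.0, -0.6]
gripper_width: -0.2
grasp_force: 0.0
[[-0.201 -0.98   0.003]
 [-0.98   0.201 -0.001]
 [ 0.    -0.003 -1.   ]]
```

```bash
python3 -m creep '{"translation":[[0,0,-5],[0,0,-10],[0,0,-15],[0,0,-19],[0,0,-21],[0,0,-21]],"delta_rot":[[0,0,0],[0,0,0],[0,0,0],[0,0,0],[0,0,0],[0,0,0]],"hand":[0,0,0,0,0,0]}'
python3 - <<'E'
from m import *
im,d=get_image("side"); cv2.imwrite("pics/s1.png",cv2.resize(im[220:420,180:400,::-1],None,fx=3,fy=3)); 
E
```

```text
clock: 2.85
position: [442.4, -195.5, 59.7]
ee_rot: [-0.634, 0.773, 0.002, -0.002]
contact_force: [0.3, -0.3, 0.3]
gripper_width: -0.2
grasp_force: 0.0
```

View pics/s1.png

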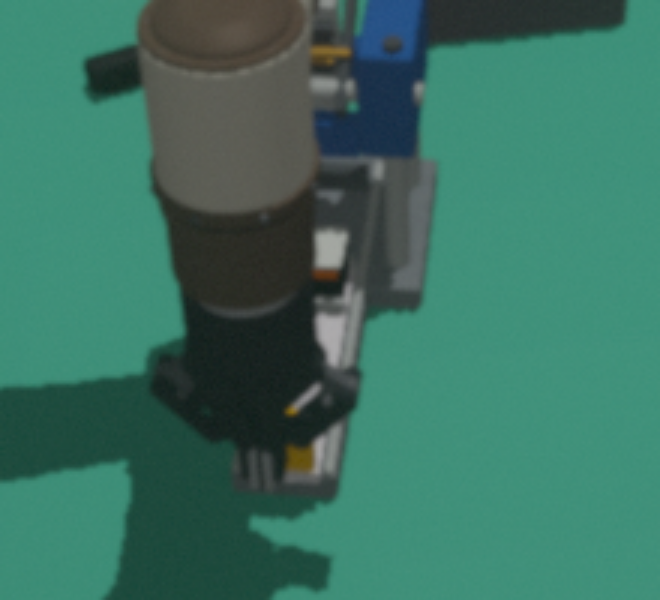

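```bash
python3 -m creep '{"translation":[[0.4,1.3,0],[0.7,2.6,0],[0.9,3.9,0],[1.2,5.2,0],[1.4,6.5,0],[1.7,7.8,0],[1.9,9,0],[2.0,9.5,0]],"delta_rot":[[0,0,0],[0,0,0],[0,0,0],[0,0,0],[0,0,0],[0,0,0],[0,0,0],[0,0,0]],"hand":[0,0,0,0,0,0,0,0]}'
python3 -m creep '{"translation":[[0.04,0.2,0],[0.08,0.4,0],[0.12,0.6,0],[0.16,0.8,0]],"delta_rot":[[0,0,0],[0,0,0],[0,0,0],[0,0,0]],"hand":[0,0,0,0]}'
python3 -c "
from m import *
im,d=get_image('top'); P=cloud('top',d); m=masks(im)['yel']>0
p=P[m&(P[...,1]<0)&(P[...,1]>-300)&(P[...,2]>70)]; print(len(p),p.mean(0) if len(p) else '')"
```

```text
clock: 3.9
position: [464.0, -99.8, 61.2]
ee_rot: [-0.635, 0.773, 0.0, -0.0]
contact_force: [-0.0, -2.7, 0.1]
gripper_width: -0.4
grasp_force: 1.4
clock: 4.4
position: [465.3, -92.7, 61.2]
ee_rot: [-0.634, 0.773, 0.0, -0.0]
contact_force: [0.7, -3.9, -0.8]
gripper_width: -0.3
grasp_force: 1.3
0
```

```bash
python3 -m creep '{"translation":[[0.04,0.2,0],[0.08,0.4,0],[0.08,0.4,0]],"delta_rot":[[0,0,0],[0,0,0],[0,0,0]],"hand":[0,0,0]}'
python3 -m creep '{"translation":[[0.04,0.2,0],[0.08,0.4,0],[0.08,0.4,0]],"delta_rot":[[0,0,0],[0,0,0],[0,0,0]],"hand":[0,0,0]}'
```

```text
clock: 4.82
position: [465.6, -90.6, 61.2]
ee_rot: [-0.634, 0.773, -0.0, -0.002]
contact_force: [2.0, -14.4, -1.5]
gripper_width: 0.2
grasp_force: 6.9
clock: 5.2
position: [465.6, -90.3, 61.3]
ee_rot: [-0.634, 0.773, -0.001, -0.004]
contact_force: [4.9, -35.6, -2.3]
gripper_width: -0.4
grasp_force: 17.2
```

```bash
python3 -m creep '{"translation":[[-0.5,-2,0],[-1,-5,0],[-1,-5,5],[-1,-5,11],[-1,-5,17],[-1,-5,23],[-1,-5,29],[-1,-5,32]],"delta_rot":[[0,0,0],[0,0,0],[0,0,0],[0,0,0],[0,0,0],[0,0,0],[0,0,0],[0,0,0]],"hand":[0,0,0,0,0,0,0,0]}'
python3 -m creep '{"translation":[[1,5,0],[2,10.5,0],[3,16,0],[4,21.5,0],[5.2,27,0],[6.2,32.5,0],[7.1,37.6,0],[7.1,37.6,-3]],"delta_rot":[[0,0,0],[0,0,0],[0,0,0],[0,0,0],[0,0,0],[0,0,0],[0,0,0],[0,0,0]],"hand":[0,0,0,0,0,0,0,0]}'
python3 - <<'E'
from m import *
for n in("side","top"):
    im,d=get_image(n); P=cloud(n,d); cv2.imwrite(f"pics/{n}2.png",cv2.resize(im[100:400,180:440,::-1],None,fx=2,fy=2))
    m=masks(im)['yel']>0
    p=P[m&(P[...,1]<0)&(P[...,1]>-300)&(P[...,2]>80)&(P[...,2]<90)]; 
    if len(p): c=p.mean(0); print(n,len(p),c, "press y",(c[:2]-[497,79.6])@[.191,.982])
E
```

```text
clock: 6.2
position: [457.4, -134.2, 385.0]
ee_rot: [-0.634, 0.773, -0.001, 0.002]
contact_force: [0.2, 0.3, -0.3]
gripper_width: -0.2
grasp_force: 0.0
clock: 7.2
position: [528.5, 245.6, 351.1]
ee_rot: [-0.636, 0.772, 0.0, 0.001]
contact_force: [-0.5, -0.4, -0.7]
gripper_width: -0.1
grasp_force: 0.0
side 88 [465.20741327 -76.8339893   84.09272752] press y -159.6905615555023
top 73 [467.22801488 -76.17091733  83.78427516] press y -158.6534899789082
```

View pics/side2.png

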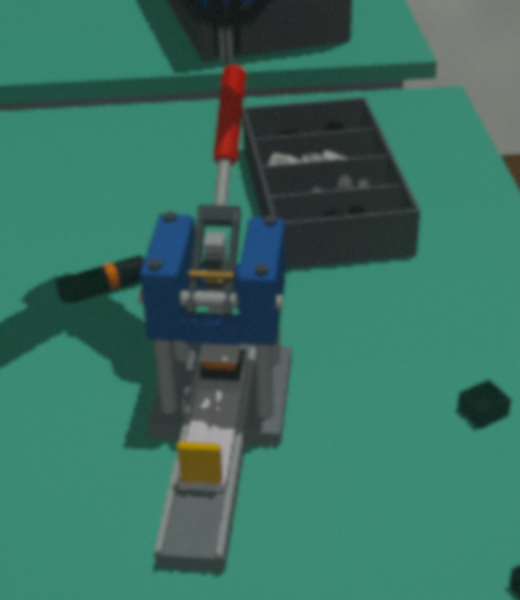

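The slide is on its stop: the plate centre measures y ≈ -159 against the expected -160. The fingertips, at crop (226,45), are above the red grip at (230,110). Now the first stroke.

```bash
python3 -m creep '{"translation":[[0,-0.3,-2.5],[0,-0.3,-5],[0,-0.3,-8],[0,-0.3,-11],[0,-0.3,-14],[0,-0.3,-16],[0,-0.3,-17]],"delta_rot":[[0,0,0],[0,0,0],[0,0,0],[0,0,0],[0,0,0],[0,0,0],[0,0,0]],"hand":[0,0,0,0,0,0,0]}'
python3 - <<'E'
from m import *
n="side"
im,d=get_image(n); P=cloud(n,d); cv2.imwrite(f"pics/s3.png",cv2.resize(im[100:300,180:400,::-1],None,fx=3,fy=3))
p=P[(masks(im)['red']>0)&(P[...,1]<400)]; mu=p.mean(0); v=np.linalg.svd(p-mu,full_matrices=False)[2][0]; print(len(p),mu,np.degrees(np.arcsin(v[2]*np.sign(v[1]))))
E
```

```text
clock: 8.18
position: [532.0, 242.7, 186.7]
ee_rot: [-0.635, 0.773, -0.0, 0.008]
contact_force: [-1.8, 8.3, 13.4]
gripper_width: -0.0
grasp_force: 6.7
33 [538.81018549 235.32664653 201.32788751] -30.68266554886509
```

View pics/s3.png

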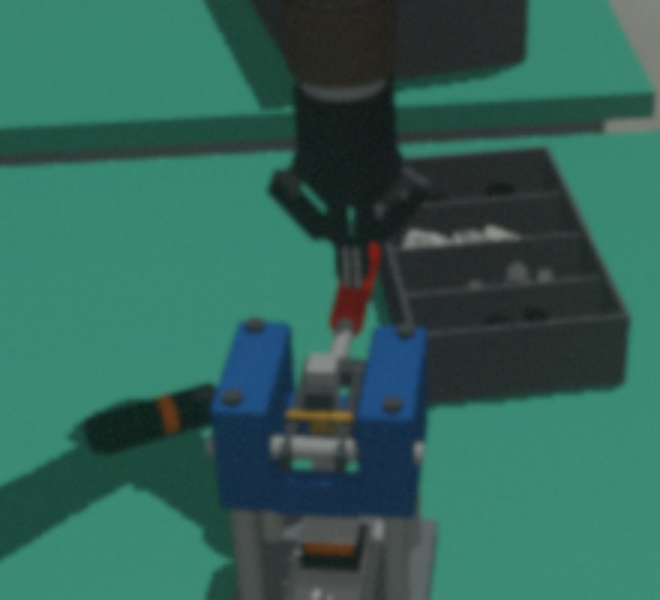

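The tips are seated on the sleeve at crop (350,270), so the lever is following. I'll finish the stroke.

```bash
python3 -m creep '{"translation":[[0,0,-0.7],[0,0,-1.4],[0,0,-2]],"delta_rot":[[0,0,0],[0,0,0],[0,0,0]],"hand":[0,0,0]}'
```

```text
clock: 8.6
position: [531.8, 242.2, 167.3]
ee_rot: [-0.635, 0.773, -0.0, 0.008]
contact_force: [-1.8, 5.4, 12.0]
gripper_width: 0.1
grasp_force: 6.4
```

```bash
python3 -m creep '{"translation":[[0,0,-0.4],[0,0,-0.8],[0,0,-0.8]],"delta_rot":[[0,0,0],[0,0,0],[0,0,0]],"hand":[0,0,0]}'
python3 -m creep '{"translation":[[0,0,-0.3],[0,0,-0.6],[0,0,-0.6]],"delta_rot":[[0,0,0],[0,0,0],[0,0,0]],"hand":[0,0,0]}'
```

```text
clock: 8.98
position: [531.7, 241.5, 158.8]
ee_rot: [-0.635, 0.773, -0.001, 0.007]
contact_force: [-1.0, 4.5, 11.2]
gripper_width: 0.0
grasp_force: 6.1
clock: 9.35
position: [531.9, 241.6, 157.7]
ee_rot: [-0.635, 0.772, -0.001, 0.008]
contact_force: [-10.0, 2.9, 30.2]
gripper_width: 0.1
grasp_force: 15.1
```

```bash
python3 -m creep '{"translation":[[0,0,3],[0,0,8],[0,0,13],[-0.1,0,18],[-0.2,0,20.4],[-0.2,0,20.4]],"delta_rot":[[0,0,0],[0,0,0],[0,0,0],[0,0,0],[0,0,0],[0,0,0]],"hand":[0,0,0,0,0,0]}'
python3 -m creep '{"translation":[[0,0,-3],[0,0,-6],[0,0,-9.5],[0,0,-13],[0,0,-16.5],[0,0,-19],[0,0,-20.2],[0,0,-20.2]],"delta_rot":[[0,0,0],[0,0,0],[0,0,0],[0,0,0],[0,0,0],[0,0,0],[0,0,0],[0,0,0]],"hand":[0,0,0,0,0,0,0,0]}'
```

```text
clock: 10.1
position: [526.6, 238.3, 354.9]
ee_rot: [-0.634, 0.773, -0.0, 0.003]
contact_force: [-0.6, -0.3, -0.5]
gripper_width: -0.1
grasp_force: 0.0
clock: 11.1
position: [529.9, 241.5, 157.7]
ee_rot: [-0.636, 0.772, -0.002, 0.007]
contact_force: [-7.2, 2.8, 31.2]
gripper_width: -0.0
grasp_force: 15.3
```

Stroke 2 reached the stop at the same height, z 157.7. Now strokes 3 and 4.

```bash
python3 -m creep '{"translation":[[0,0,3],[0,0,8],[0,0,13],[0,0,18],[0,0,20.2],[0,0,20.2]],"delta_rot":[[0,0,0],[0,0,0],[0,0,0],[0,0,0],[0,0,0],[0,0,0]],"hand":[0,0,0,0,0,0]}'
python3 -m creep '{"translation":[[0,0,-3],[0,0,-6],[0,0,-9.5],[0,0,-13],[0,0,-16.5],[0,0,-19],[0,0,-20.2],[0,0,-20.2]],"delta_rot":[[0,0,0],[0,0,0],[0,0,0],[0,0,0],[0,0,0],[0,0,0],[0,0,0],[0,0,0]],"hand":[0,0,0,0,0,0,0,0]}'
python3 -m creep '{"translation":[[0,0,3],[0,0,8],[0,0,13],[0,0,18],[0,0,20.2],[0,0,20.2]],"delta_rot":[[0,0,0],[0,0,0],[0,0,0],[0,0,0],[0,0,0],[0,0,0]],"hand":[0,0,0,0,0,0]}'
python3 -m creep '{"translation":[[0,0,-3],[0,0,-6],[0,0,-9.5],[0,0,-13],[0,0,-16.5],[0,0,-19],[0,0,-20.2],[0,0,-20.2]],"delta_rot":[[0,0,0],[0,0,0],[0,0,0],[0,0,0],[0,0,0],[0,0,0],[0,0,0],[0,0,0]],"hand":[0,0,0,0,0,0,0,0]}'
```

```text
clock: 11.85
position: [526.2, 238.3, 352.2]
ee_rot: [-0.634, 0.773, 0.0, 0.001]
contact_force: [0.5, 0.4, -0.7]
gripper_width: 0.1
grasp_force: 0.0
clock: 12.85
position: [529.2, 241.2, 157.7]
ee_rot: [-0.636, 0.772, -0.002, 0.006]
contact_force: [-10.7, 2.7, 37.6]
gripper_width: -0.1
grasp_force: 18.5
clock: 13.6
position: [525.9, 238.3, 350.7]
ee_rot: [-0.634, 0.773, 0.0, -0.0]
contact_force: [-0.0, -0.9, -0.1]
gripper_width: 0.1
grasp_force: 0.0
clock: 14.6
position: [529.5, 242.3, 157.5]
ee_rot: [-0.636, 0.772, -0.001, 0.007]
contact_force: [-9.8, 5.0, 38.9]
gripper_width: -0.2
grasp_force: 19.1
```

```bash
python3 -m creep '{"translation":[[0,0,3],[0,0,8],[0,0,13],[0,0,18],[0,0,20.2],[0,0,20.2]],"delta_rot":[[0,0,0],[0,0,0],[0,0,0],[0,0,0],[0,0,0],[0,0,0]],"hand":[0,0,0,0,0,0]}'
python3 -m creep '{"translation":[[0,0,-3],[0,0,-6],[0,0,-9.5],[0,0,-13],[0,0,-16.5],[0,0,-19],[0,0,-20],[0,0,-20]],"delta_rot":[[0,0,0],[0,0,0],[0,0,0],[0,0,0],[0,0,0],[0,0,0],[0,0,0],[0,0,0]],"hand":[0,0,0,0,0,0,0,0]}'
python3 -m creep '{"translation":[[0,0,3],[0,0,8],[0,0,13],[0,0,18],[0,0,23],[0,0,28]],"delta_rot":[[0,0,0],[0,0,0],[0,0,0],[0,0,0],[0,0,0],[0,0,0]],"hand":[0,0,0,0,0,0]}'
python3 - <<'E'
from m import *
n="side"
im,d=get_image(n); P=cloud(n,d); cv2.imwrite(f"pics/s4.png",cv2.resize(im[170:370,220:360,::-1],None,fx=3,fy=3,interpolation=2))
p=P[(masks(im)['red']>0)&(P[...,1]<400)]; mu=p.mean(0); v=np.linalg.svd(p-mu,full_matrices=False)[2][0]; print(len(p),mu,np.degrees(np.arcsin(v[2]*np.sign(v[1]))))
m=masks(im)['yel']>0
p=P[m&(P[...,1]<0)&(P[...,1]>-300)&(P[...,2]>80)&(P[...,2]<90)];c=p.mean(0); print(c,(c[:2]-[497,79.6])@[.191,.982])
# lid: bright neutral near press axis
q=P-np.array([497,79.6,0]); px=q[...,0]*.982-q[...,1]*.191; py=q[...,0]*.191+q[...,1]*.982
s=(abs(px)<20)&(py>-22)&(py<20)&(P[...,2]>50)&(P[...,2]<100)
for y in range(-22,20,4):
    t=s&(py>=y)&(py<y+4)
    if t.any(): print(y,t.sum(),np.median(P[t][:,2]).round(1),np.median(im[t],0))
E
```

```text
clock: 15.35
position: [525.8, 238.3, 350.0]
ee_rot: [-0.634, 0.773, 0.0, -0.001]
contact_force: [0.1, -0.8, 0.9]
gripper_width: 0.0
grasp_force: 0.0
clock: 16.35
position: [527.7, 239.6, 158.0]
ee_rot: [-0.636, 0.772, -0.002, 0.003]
contact_force: [-11.0, 1.5, 37.4]
gripper_width: -0.0
grasp_force: 18.5
clock: 17.1
position: [525.3, 238.2, 428.7]
ee_rot: [-0.634, 0.773, 0.001, -0.003]
contact_force: [1.1, 0.7, -0.4]
gripper_width: -0.0
grasp_force: 0.0
416 [525.12541011 219.72374464 306.27087209] -22.738740252203183
[465.27094834 -76.63546206  83.64931231] -159.48347260773542
-22 30 58.6 [41.5 47.  44.5]
-18 72 58.8 [41.  48.5 44. ]
-14 52 67.9 [75.  79.  76.5]
-10 48 73.3 [73. 78. 76.]
-6 39 78.0 [71. 76. 74.]
-2 19 71.0 [70. 76. 73.]
2 7 64.3 [68. 74. 71.]
6 12 73.8 [69.5 75.  72.5]
10 3 64.3 [74. 79. 76.]
14 2 63.4 [77.5 83.5 80.5]
18 4 60.3 [68.  72.5 71. ]
```

View pics/s4.png

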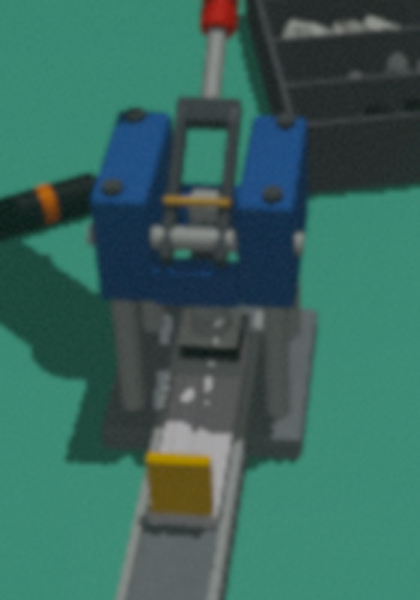

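The slide is in. The orange skirt no longer shows below the lid at crop (210,345), and the ram foot is on the lid. I'll let it settle and check the lever angle again.

```bash
python3 -m creep '{"translation":[[0,0,4],[0,0,8],[0,0,8],[0,0,8]],"delta_rot":[[0,0,0],[0,0,0],[0,0,0],[0,0,0]],"hand":[0,0,0,0]}'
python3 - <<'E'
from m import *
for n in("side","top"):
    im,d=get_image(n); P=cloud(n,d); q=P-np.array([497,79.6,0]); px=q[...,0]*.982-q[...,1]*.191; py=q[...,0]*.191+q[...,1]*.982
    z0=np.load(n+"0.npz")
    for I,D in((z0["im"],z0["d"]),(im,d)):
        PP=cloud(n,D); qq=PP-np.array([497,79.6,0]); y=qq[...,0]*.191+qq[...,1]*.982
        m=(masks(I)['red']>0)&(D>0)&(y<215)&(y>95); f=np.polyfit(y[m],PP[m][:,2],1); print(n,m.sum(),"z@150",np.polyval(f,150).round(1),"ang",np.degrees(np.arctan(f[0])).round(1))
E
```

```text
clock: 17.65
position: [526.0, 238.8, 507.6]
ee_rot: [-0.634, 0.773, 0.001, -0.003]
contact_force: [0.1, 0.7, -0.1]
gripper_width: -0.1
grasp_force: 0.0
side 459 z@150 304.3 ang 29.4
side 420 z@150 304.4 ang 29.2
top 628 z@150 304.6 ang 29.2
top 482 z@150 304.6 ang 28.5
```

The lever is back at its rest angle, and the arm is clear.

```bash
python3 -c "
from bench import *
print(job_done())"
```

```text
the job is handed in; nothing more can be done
None
```

I handed the job in at about 18 s: the slide is on its stop, the lid looks fully seated after five full strokes, the lever is back up and the arm is clear; the hand-in returned no verdict, and ram travel was judged from the stroke count, not measured.

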